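# Hang a coated test panel on the presenter and index it to the sensor

## Task

Take the blue coated test panel out of its white stand, hang it by its hole on the peg of the presenter's swing arm while the arm rests at its loading position, and let go of it. Then grip the round black knob and turn it clockwise (seen from above), counting the clicks, to the third stop, where the panel faces the sensor head; do not run past into the fourth stop. The arm springs back as soon as the knob is let go, so finish with the knob still gripped and held at the third stop, the panel hanging still on the peg. Leave the green panel and the other things where they are.

Things in the scene. Friction and masses are not known exactly. Their poses are not given: they have to be found in the camera images.
- blue_panel: blue coated steel test panel, 40 mm wide (y) x 72 mm tall (z) x 4 mm thick (x), 85 g, with a rectangular hole in a black grommet near its top, scribed cross below. Origin: middle of its bottom edge; z up. Starts upright, its lowest 18 mm in a slot of the white stand (slot floor 6 mm above the worktop), 1 mm loose; grip it from above by its narrow edges (40 mm apart) and lift it straight up
- blue_panel_eye (a point): centre of the blue panel's hole (20 mm wide, 16 mm high), on the mid-plane, 58 mm above its bottom edge and 14 mm below its top edge. The grommet (30 x 26 mm outside) makes the hole 12 mm deep, 6 mm to either side; axes as the panel's. A hung panel that was set swinging needs up to 4 s to come to rest
- green_panel: the same panel in green, standing in the other slot of the stand; it stays there (it must not move more than 12 mm). The two panels stand edge to edge in line, centres 97 mm apart; which of them stands at which end varies.
- panel_stand: fixed white plastic stand, 46 mm (x) x 200 mm (y) x 23 mm high, two slots along its y at y = +48.5 and -48.5 mm. Origin: centre of its underside on the worktop. A tall drying oven stands behind it: its front is a plane at about x = 0.56 m, its right side at about y = -0.02 m, its top at 0.44 m; keep wrist and gripper in front of it.
- presenter: fixed grey panel presenter: 170 mm round base, column, swing arm, and a foot bar with the grey sensor head (50 mm square, its face 158 mm from the axis, post top 116 mm high). Origin: centre of the base's underside, on the knob's vertical axis. x points along the arm's loading position; the head stands 60 deg clockwise of x seen from above, a 101 mm high plunger bracket 150 deg anticlockwise of x
- knob_top (a point): centre of the top of the round black fluted knob on the swing arm's axis: 42 mm diameter, 32 mm tall, top 156 mm and lower end 124 mm above the worktop, red stroke on top along the arm (x). Below it the hub, 26 mm radius, top at 118 mm. Grip the knob across its diameter from above, finger tips about 8 to 13 mm above the hub; 20 N is ample
- peg_tip (a point): centre of the end of the peg, a straight steel blade 12 mm wide, 5 mm high, in line with the arm, rising outward at 6 deg, 44 mm long from peg_root to here; 141 mm from the knob's axis, 109 mm above the worktop. x: level, outward along the arm; z up. The panel goes on from outside, square to the arm, moved along the peg's slope to about its middle, then lowered till its hole rests on the peg
- peg_root (a point): centre of the peg where it leaves the 19 mm collar that ends the aluminium swing arm (16 mm wide, 12 mm high, level), 97 mm from the knob's axis, 104 mm above the worktop; axes as peg_tip
- sensor_spot (a point): point 118 mm from the knob's axis, 72 mm above the worktop, on the line of sight of the sensor head: where the middle of the panel should come at the third stop
- swing (a joint): angle of knob and arm, rad: 0 = loading position (against its stop), growing clockwise seen from above. Detent stops every 20 deg: first 0.349, second 0.698, third 1.047, fourth 1.396; hard stop 1.5. A return spring (0.08 N m at 0, 0.11 at the third stop) overcomes the detents (0.02 to 0.05 N m) and drives the arm back when let go, so the 60 deg to the third stop is one turn in one grasp
- stopwatch: black and yellow stopwatch, about 71 x 60 x 18 mm, lying near the work; leave it. Origin: centre of its underside.
- marker: white marker pen with black cap, 135 mm long, 17 mm thick, lying near the work; leave it. Origin: centre of its underside.
- tin: round light-metal tin, 57 mm diameter, 31 mm tall; leave it. Origin: centre of its underside.

How it is judged:
By the outcome, as a careful person would: the job done as asked, in the order asked, and still so for the second after the job is handed in, while the arm keeps its last pose, push and grip.
It also fails if it takes over 72 s, if anything falls off the work surface, if the arm or the gripper's body presses on something with over 40 N, if the wrist force passes 120 N, or if a joint passes its speed limit or range.

## Robot

A 7-joint arm with a two-finger parallel gripper is mounted at the origin on a cart in front of the work surface, level with it; the furniture and walls round the work are solid. World frame = base frame: x ahead of the robot, y to its left, z up, the work surface at z = 0. Lengths are in m, angles in rad, forces in N, time in s.
With the tool pointing down it reaches from about 0.4 to 0.85 m from the base axis. Payload 4.4 kg.
Tool frame: the origin (TCP) lies between the finger pads; the fingertips stand 17 mm ahead of it and the grasp point (between the pads) lies 2 mm behind it (tip_extent is the distance from the TCP to the fingertips, in m); x points along the fingers, y is the direction in which the jaws open and shut, and the axes are right-handed (so a half turn about x gives the same grasp; the last joint's range is limited). The gripper opens to 94 mm and grips with 3 to 60 N. Pads are 16 mm wide; open, the fingers measure 119 mm over their backs; the gripper's body (75 mm by 177 mm) begins 78 mm behind the grasp point.
Start: joints at [1.27, 0.628, 0.038, 1.517, -0.027, 0.996, -0.02], TCP at [0.151, -0.632, 0.222] pointing down, gripper open.
Joint ranges: [-3.06, 3.06], [-0.37, 2.12], [-1.25, 1.32], [0.18, 2.47], [-1.1, 4.24], [0.23, 1.98], [-2.94, 2.94]. Speed limits (rad/s): [2.57, 2.57, 3.14, 3.14, 3.14, 3.14, 3.14].

## Interface

Orientations are given as [roll, pitch, yaw] about the fixed x, y, z axes, in that order (R = Rz(yaw) Ry(pitch) Rx(roll)).
In Python, from cell import * gives the robot as it stands.
- The arm moves only by the tool drive_tool, never from a script. Its argument "steps" is a list of rows, each a list of 7 numbers: the shift along the tool's x, y, z in m, then the turn, a rotation vector about the tool's x, y, z in rad, then the finger opening in m, from 0 to 0.094. In form: [[x, y, z, wx, wy, wz, hand], ...]. A call has 1 to 10 rows; each row shifts and turns the commanded pose from where the row before left it, along the tool's axes as they then stand; what a row does not reach is not made up. A row lasts 1/8 s, in which the tool goes at most 62.5 mm and 10.7 degrees, less where a joint would pass 70% of its speed; a pose out of reach is approached as far as the arm can. A call with a gripper value outside its range is refused whole. The fingers move at their own pace and stop on an object; "force" is the grip in N (left out, the last holds). Time passes only in rows, so rows that do not move let the fingers close. It gives the time, the measured TCP pose, the force and the opening at its end, in the units of the state.
- state(): the state, without advancing time (a new reading comes with each control period).
- read_camera(name): name is "side" or "top"; returns (picture, depth): 480x640x3 uint8, blue, green, red; 480x640 float32, m along the optical axis (not along the pixel's ray), 0 where there is no reading.
- camera_info(name): a dict with "K" (3x3 intrinsics, pixels), "dist" ([k1, k2, p1, p2, k3] as OpenCV has them; the pictures are not rectified), "cam_to_world" (4x4, takes a point from camera to world coordinates). Camera axes: x right, y down, z forward; pixel columns grow to the right and rows downward; lengths in m; the calibration is good to about 2 mm. A picture is of the moment at which its call begins. camera_info takes no time and is no camera call.
- finish_job(): hands the job in, once; it reports no verdict.
The state is a dict: "t": time; "joint_positions": joint angles; "dq": joint speeds; "joint_torque": joint torques, N m; "position": TCP position; "orientation": TCP orientation; "wrist_force": force on the tool from outside, world axes, zero at the start; "torque": the same for the moment, N m; "grip_width": opening from 0.0 (shut) to 1.0 (fully open).
Only numpy, scipy, OpenCV 4.12 (cv2) and the standard library are available. Lean on these libraries where they do the work, as an engineer would, in place of code of your own. Each camera call takes 0.05 s, during which the arm holds its last target. There are 200 camera calls.

## Working session

There is one attempt and no reset: what is moved stays moved. The work goes in short steps, Python scripts to look and compute and a tool call to move; the robot and the scene stay as the last step left them, time stands still between calls to the robot, and variables do not carry over. Pictures are saved under pics/ and viewed, about 8 in all and at most 12, crops included, and the job is handed in when it is done.

Besides the shell and the picture viewer there is one more tool, called after "Emit:" as name(argument=value, ...), one argument or row to a line, values as JSON. drive_tool: Moves the arm, as the interface text tells. Its arguments: {"type":"object","properties":{"steps":{"type":"array","items":{"type":"array","items":{"type":"number"}}},"force":{"type":"number"}},"required":["steps"]}

```bash
mkdir -p pics; ls; python3 - <<'E'
from cell import *
import cv2,numpy as np
s=state();print(s)
for n in("top","side"):
    p,d=read_camera(n);cv2.imwrite(f"pics/{n}0.png",p);np.save(f"pics/{n}0.npy",d)
    c=camera_info(n);print(n,c)
E
```

```text
pics
{'t': 0.0, 'joint_positions': array([ 1.2701525 ,  0.62931822,  0.03844887,  1.51834149, -0.02699324,
        0.99628372, -0.0200121 ]), 'dq': array([ 0.00143113, -0.00136117, -0.00025001,  0.00089462, -0.00043195,
       -0.00124287, -0.00040073]), 'joint_torque': array([-8.43975577e-04, -5.49744380e+01,  1.14306003e+00, -1.86637652e+01,
       -5.23146708e-02,  2.36023829e-02,  1.33901776e-04]), 'position': array([ 0.15112822, -0.63155084,  0.22158078]), 'orientation': array([-1.55341144,  1.56896373,  1.82301163]), 'wrist_force': array([ 0.00756662,  0.27210665, -0.20655858]), 'torque': array([ 0.02878479, -0.05158243,  0.02468518]), 'grip_width': 1.0023969628136016}
top {'K': array([[589.03548437,   0.        , 314.87036176],
       [  0.        , 589.03548437, 229.32185977],
       [  0.        ,   0.        ,   1.        ]]), 'dist': array([-0.13243467,  0.        ,  0.        ,  0.        ,  0.        ]), 'cam_to_world': array([[-0.17098904, -0.84212846,  0.51145127, -0.24403366],
       [-0.9852532 ,  0.14285898, -0.0941671 ,  0.04498553],
       [ 0.00623538, -0.52001054, -0.85413708,  1.38340906],
       [ 0.        ,  0.        ,  0.        ,  1.        ]])}
side {'K': array([[552.0903629 ,   0.        , 321.6809418 ],
       [  0.        , 552.0903629 , 244.60508068],
       [  0.        ,   0.        ,   1.        ]]), 'dist': array([-0.08305222,  0.        ,  0.        ,  0.        ,  0.        ]), 'cam_to_world': array([[ 0.87664774, -0.31450093,  0.36411249, -0.09799281],
       [-0.4808908 , -0.54874969,  0.68382587, -1.1693943 ],
       [-0.01525726, -0.77457275, -0.63230077,  1.12473779],
       [ 0.        ,  0.        ,  0.        ,  1.        ]])}
```

View pics/top0.png

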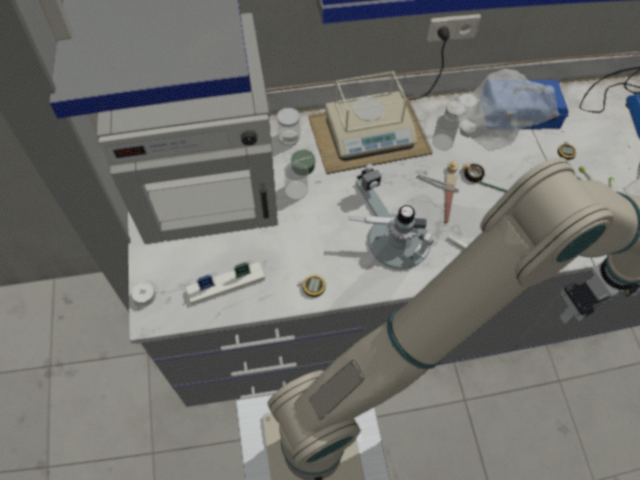

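View pics/side0.png

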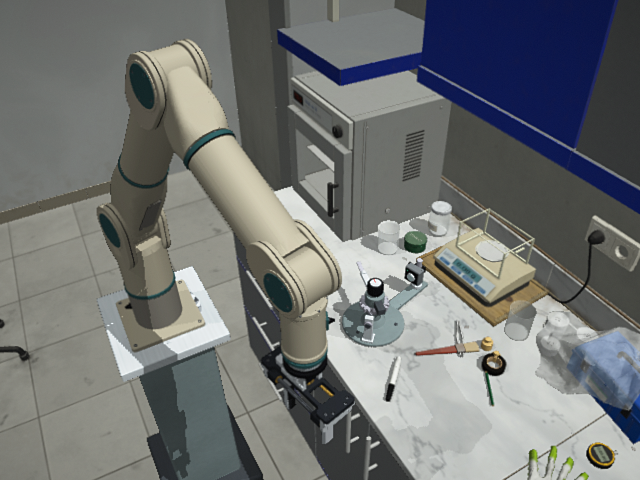

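```bash
cat > h.py <<'E'
import cv2,numpy as np
from cell import *
def cloud(n,d):
    c=camera_info(n);v,u=np.indices(d.shape)
    p=cv2.undistortPoints(np.stack([u.ravel(),v.ravel()],1).astype(np.float64)[:,None],c["K"],c["dist"])[:,0]
    P=np.c_[p,np.ones(len(p))]*d.ravel()[:,None]
    T=c["cam_to_world"];W=P@T[:3,:3].T+T[:3,3]
    W[d.ravel()==0]=np.nan
    return W.reshape(*d.shape,3)
def pix(n,P):
    c=camera_info(n);T=np.linalg.inv(c["cam_to_world"])
    return cv2.projectPoints(np.atleast_2d(P).astype(float),cv2.Rodrigues(T[:3,:3])[0],T[:3,3],c["K"],c["dist"])[0][:,0]
E
python3 - <<'E'
from h import *
def st(nm,P): 
    print(nm,len(P),"med",np.nanmedian(P,0).round(4),"lo",np.nanpercentile(P,3,axis=0).round(4),"hi",np.nanpercentile(P,97,axis=0).round(4))
for n in("top","side"):
    p=cv2.imread(f"pics/{n}0.png");d=np.load(f"pics/{n}0.npy");W=cloud(n,d);b,g,r=[p[...,i].astype(int) for i in range(3)]
    Z=W[...,2]
    if n=="top":
        R=np.zeros(d.shape,bool);R[260:310,180:270]=1
        mb=R&(b>r+25)&(b>g+15)&(Z>.02);mg=R&(g>r+12)&(g>b+3)&(Z>.02)
        st("blue",W[mb]);st("blue top",W[mb&(Z>.068)]);st("green",W[mg]);st("green top",W[mg&(Z>.068)])
        mw=R&(abs(Z-.023)<.004)&(r>150)
        st("stand",W[mw]);print(cv2.minAreaRect(W[mw][:,:2].astype(np.float32)))
        bt=W[mb&(Z>.06)];gt=W[mg&(Z>.06)]
    R=np.zeros(d.shape,bool)
    if n=="top":R[190:270,345:440]=1
    else:R[255:350,335:440]=1
    k=R&(Z>.149)&(Z<.165);st(n+" knob",W[k]);print(cv2.minEnclosingCircle(W[k][:,:2].astype(np.float32)))
    q=R&(Z>.092)&(Z<.122);A=W[q]
    kc=np.nanmedian(W[k],0)[:2];rr=np.hypot(*(A[:,:2]-kc).T);a=A[(rr>.08)&(rr<.15)&(np.degrees(np.arctan2(*(A[:,:2]-kc).T[::-1]))>20)]
    o=np.argsort(np.hypot(*(a[:,:2]-kc).T))
    for w in a[o][::max(1,len(o)//25)]:print(w.round(4),np.hypot(*(w[:2]-kc)).round(4),np.degrees(np.arctan2(*(w[:2]-kc)[::-1])).round(1))
    x0,x1,y0,y1=(330,450,160,280) if n=="top" else (330,450,245,355)
    cv2.imwrite(f"pics/{n}c.png",cv2.resize(p[y0:y1,x0:x1],None,fx=4,fy=4,interpolation=cv2.INTER_CUBIC))
t,s_=[cv2.resize(cv2.imread(f"pics/{n}c.png"),(400,400)) for n in("top","side")]
cv2.imwrite("pics/c1.png",np.hstack([t,s_]))
E
```

```text
blue 101 med [0.4434 0.1971 0.0615] lo [0.4392 0.1816 0.0311] hi [0.4497 0.212  0.0825]
blue top 48 med [0.4433 0.1967 0.0775] lo [0.4395 0.1812 0.0701] hi [0.4498 0.2136 0.0831]
green 98 med [0.4625 0.1017 0.0604] lo [0.4553 0.0879 0.0337] hi [0.4685 0.1169 0.0824]
green top 47 med [0.4629 0.1012 0.0777] lo [0.4559 0.087  0.0721] hi [0.4707 0.1165 0.0833]
stand 677 med [0.4515 0.1505 0.0235] lo [0.4211 0.0572 0.0195] hi [0.4875 0.2435 0.0267]
((0.45432788133621216, 0.15055185556411743), (0.048908013850450516, 0.19911259412765503), 11.165698051452637)
top knob 210 med [ 0.5025 -0.3238  0.1557] lo [ 0.4845 -0.3415  0.1498] hi [ 0.522  -0.3045  0.1614]
((0.504935085773468, -0.32309916615486145), 0.023742714896798134)
[ 0.5179 -0.2444  0.1013] 0.0809 79.0
[ 0.5293 -0.246   0.1119] 0.0822 71.0
[ 0.5286 -0.2435  0.1089] 0.0844 72.0
[ 0.5294 -0.2415  0.1033] 0.0865 71.9
[ 0.5199 -0.2362  0.1099] 0.0893 78.7
[ 0.523  -0.2365  0.1146] 0.0897 76.8
[ 0.5274 -0.2354  0.108 ] 0.0918 74.2
[ 0.522 -0.232  0.103] 0.0938 78.0
[ 0.5308 -0.2331  0.1129] 0.095 72.6
[ 0.5178 -0.2278  0.1108] 0.0972 81.0
[... 1210 characters left out ...]
1034] 0.0977 80.1
[ 0.529  -0.2343  0.1183] 0.0985 73.5
[ 0.5243 -0.2318  0.1148] 0.0996 76.5
[ 0.5198 -0.229   0.1109] 0.1015 79.4
[ 0.5249 -0.226   0.1101] 0.1054 77.0
[ 0.5339 -0.2219  0.1102] 0.1117 72.9
[ 0.5305 -0.2171  0.1079] 0.1155 75.2
[ 0.5289 -0.2143  0.1101] 0.1178 76.3
[ 0.5268 -0.2125  0.1097] 0.1191 77.5
[ 0.5294 -0.2082  0.1127] 0.1238 76.8
[ 0.5305 -0.2067  0.1073] 0.1255 76.5
[ 0.5366 -0.2071  0.1124] 0.1267 73.7
[ 0.5292 -0.2034  0.1091] 0.1284 77.4
[ 0.5342 -0.2004  0.1119] 0.1326 75.5
[ 0.5301 -0.1968  0.1073] 0.1351 77.6
[ 0.5417 -0.1991  0.1077] 0.1359 72.6
[ 0.54   -0.1963  0.1137] 0.1381 73.6
[ 0.5309 -0.1899  0.1128] 0.142 77.9
[ 0.5385 -0.1883  0.1083] 0.1453 75.1
```

View pics/c1.png

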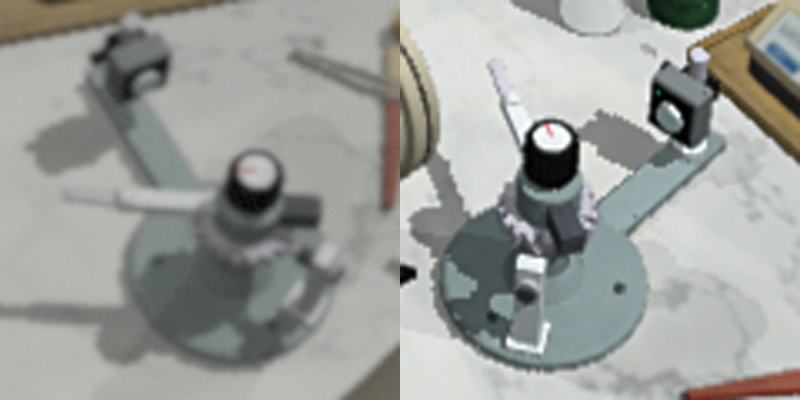

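```bash
cat >> h.py <<'E'
from scipy.spatial.transform import Rotation as Ro
def rep(target=None,psi=None):
    """print pose, and the tool-frame move to a world target with jaw yaw psi(deg), tool down"""
    s=state();R=Ro.from_euler('xyz',s["orientation"]).as_matrix();p=np.array(s["position"])
    print("t",round(s["t"],2),"p",p.round(4),"psi",np.degrees(np.arctan2(R[1,1],R[0,1])).round(1),"down",R[:,0].round(3),"q",np.round(s["joint_positions"],2),"F",np.round(s["wrist_force"],1),"T",np.round(s["torque"],2),"w",round(s["grip_width"]*94,1))
    if target is not None:
        a=np.radians(psi);c,n=np.cos(a),np.sin(a)
        G=np.array([[0,c,n],[0,n,-c],[-1,0,0]])
        print("shift now-axes",(R.T@(np.array(target)-p)).round(4),"shift goal-axes",(G.T@(np.array(target)-p)).round(4),"rotvec",Ro.from_matrix(R.T@G).as_rotvec().round(4))
E
python3 - <<'E'
from h import *
rep([.444,.198,.2],101.3);rep([.444,.198,.2],-78.7)
E
```

```text
t 0.1 p [ 0.1511 -0.6316  0.2217] psi -76.5 down [-0.     0.002 -1.   ] q [ 1.27  0.63  0.04  1.52 -0.03  1.   -0.02] F [-1.3  0.4 -0.9] T [ 0.   -0.02  0.01] w 94.2
shift now-axes [ 0.0229 -0.7387 -0.4778] shift goal-axes [0.0217 0.7562 0.4497] rotvec [-3.1041e+00 -2.4000e-03  0.0000e+00]
t 0.1 p [ 0.1511 -0.6316  0.2217] psi -76.5 down [-0.     0.002 -1.   ] q [ 1.27  0.63  0.04  1.52 -0.03  1.   -0.02] F [-1.3  0.4 -0.9] T [ 0.   -0.02  0.01] w 94.2
shift now-axes [ 0.0229 -0.7387 -0.4778] shift goal-axes [ 0.0217 -0.7562 -0.4497] rotvec [0.0375 0.     0.0016]
```

```bash
python3 - <<'E'
import cv2
p=cv2.imread("pics/top0.png")[255:310,180:275]
cv2.imwrite("pics/c2.png",cv2.resize(p,None,fx=8,fy=8,interpolation=cv2.INTER_CUBIC))
E
```

```text
(no output)
```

View pics/c2.png

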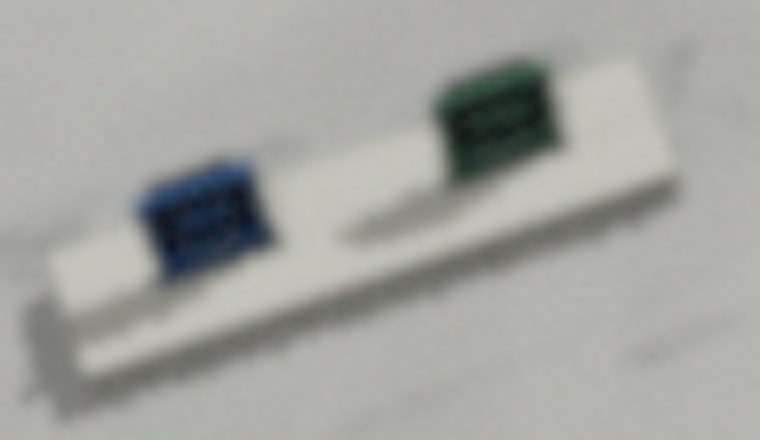

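Emit:
drive_tool(
  steps=[
    [-0.03, 0, -0.06, 0, 0, 0, 0.07],
    [-0.03, 0, -0.06, 0, 0, 0, 0.07],
    [-0.02, 0, -0.06, 0, 0, 0, 0.07],
    [0, 0, -0.06, 0, 0, 0, 0.07],
    [0, -0.05, -0.035, 0, 0, 0, 0.07],
    [0, -0.06, 0, 0, 0, 0, 0.07],
    [0, -0.06, 0, 0, 0, 0, 0.07],
    [0, -0.06, 0, 0, 0, 0, 0.07],
  ],
  force=25,
)

```text
t: 1.1
position: [0.356, -0.3444, 0.2978]
orientation: [-1.293, 1.57, 2.084]
wrist_force: [-0.3, 0.1, 0.6]
grip_width: 0.745
```

```bash
python3 - <<'E'
from h import *
rep([.444,.198,.2],-78.7)
E
```

```text
t 1.1 p [ 0.356  -0.3444  0.2978] psi -76.5 down [-0.     0.001 -1.   ] q [ 0.7   0.32  0.02  1.83 -0.01  0.99 -0.62] F [-0.3  0.1  0.6] T [ 0.06 -0.05 -0.01] w 70.0
shift now-axes [ 0.098  -0.5068 -0.2121] shift goal-axes [ 0.0978 -0.5146 -0.1926] rotvec [0.038  0.0002 0.0006]
```

Emit:
drive_tool(
  steps=[
    [0, -0.045, -0.04, 0.038, 0, 0, 0.07],
    [0, -0.05, -0.035, 0, 0, 0, 0.07],
    [0, -0.055, -0.02, 0, 0, 0, 0.07],
    [0, -0.055, -0.02, 0, 0, 0, 0.07],
    [0, -0.055, -0.02, 0, 0, 0, 0.07],
    [0, -0.055, -0.02, 0, 0, 0, 0.07],
    [0, -0.055, -0.02, 0, 0, 0, 0.07],
    [0, -0.055, -0.015, 0, 0, 0, 0.07],
    [0.03, -0.055, 0, 0, 0, 0, 0.07],
    [0.03, -0.03, 0, 0, 0, 0, 0.07],
  ],
)

```text
t: 2.35
position: [0.4404, 0.1949, 0.2376]
orientation: [-2.083, 1.569, 1.259]
wrist_force: [0.8, -0.4, -0.3]
grip_width: 0.747
```

```bash
python3 - <<'E'
from h import *
rep([.444,.198,.13],-78.7)
n="side";p,d=read_camera("top");W=cloud("top",d);cv2.imwrite("pics/top1.png",p)
u,v=pix("top",[.444,.198,.1])[0].astype(int);print(u,v)
cv2.imwrite("pics/c3.png",cv2.resize(p[v-55:v+55,u-70:u+70],None,fx=5,fy=5,interpolation=cv2.INTER_CUBIC))
rep([.444,.198,.13],-78.7)
E
```

```text
t 2.35 p [0.4404 0.1949 0.2376] psi -78.5 down [ 0.     0.001 -1.   ] q [-0.31  0.38 -0.22  1.95  0.11  0.83 -1.96] F [ 0.8 -0.4 -0.3] T [-0.07  0.01  0.01] w 70.2
shift now-axes [ 0.1076 -0.0022 -0.0041] shift goal-axes [ 0.1076 -0.0023 -0.0042] rotvec [ 0.0031 -0.0007  0.0013]
201 274
t 2.4 p [0.4372 0.1973 0.2341] psi -78.3 down [-0.006  0.001 -1.   ] q [-0.31  0.38 -0.23  1.95  0.11  0.82 -1.96] F [-2.2  2.8 -1.4] T [0.18 0.19 0.03] w 69.9
shift now-axes [ 0.1041  0.0009 -0.0074] shift goal-axes [ 0.1041  0.0006 -0.0068] rotvec [0.007  0.0057 0.0024]
```

View pics/c3.png

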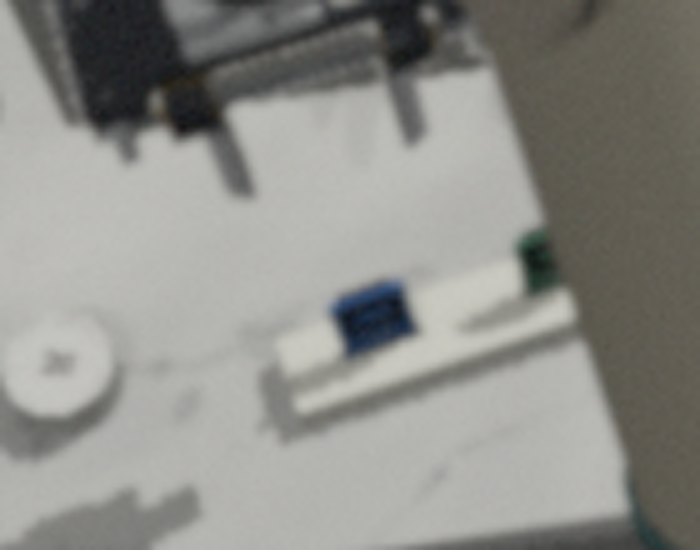

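Emit:
drive_tool(
  steps=[
    [0.04, 0, 0, 0, 0, 0, 0.07],
    [0.03, 0, 0, 0, 0, 0, 0.07],
    [0.02, 0, 0, 0, 0, 0, 0.07],
    [0, 0, 0, 0, 0, 0, 0.07],
    [0, 0, 0, 0, 0, 0, 0.07],
  ],
)

```text
t: 3.02
position: [0.4417, 0.1917, 0.1489]
orientation: [-3.009, 1.57, 0.329]
wrist_force: [0.8, 0.6, -0.1]
grip_width: 0.749
```

```bash
python3 - <<'E'
from h import *
rep([.444,.198,.062],-78.7)
p,d=read_camera("top");cv2.imwrite("pics/top1.png",p)
u,v=pix("top",[.444,.198,.1])[0].astype(int)
W=cloud("top",d);Z=W[...,2];b,g,r=[p[...,i].astype(int) for i in range(3)]
m=(b>r+25)&(b>g+15)&(Z>.06)&(Z<.09)&(abs(W[...,0]-.444)<.05)&(abs(W[...,1]-.198)<.05)
print(m.sum(),np.nanmedian(W[m],0),np.nanpercentile(W[m],[3,97],axis=0))
cv2.imwrite("pics/c4.png",cv2.resize(p[v-55:v+55,u-70:u+70],None,fx=5,fy=5,interpolation=cv2.INTER_CUBIC))
E
```

```text
t 3.02 p [0.4417 0.1917 0.1489] psi -78.7 down [ 0.001  0.    -1.   ] q [-0.33  0.51 -0.19  2.05  0.16  0.6  -2.01] F [ 0.8  0.6 -0.1] T [ 0.03 -0.05  0.  ] w 70.4
shift now-axes [ 0.0869 -0.0057 -0.0034] shift goal-axes [ 0.0869 -0.0057 -0.0035] rotvec [-0.0008 -0.0009  0.0001]
54 [0.443138   0.19739463 0.07727871] [[0.43734045 0.18192724 0.06541   ]
 [0.45015041 0.21310846 0.08333011]]
```

View pics/c4.png

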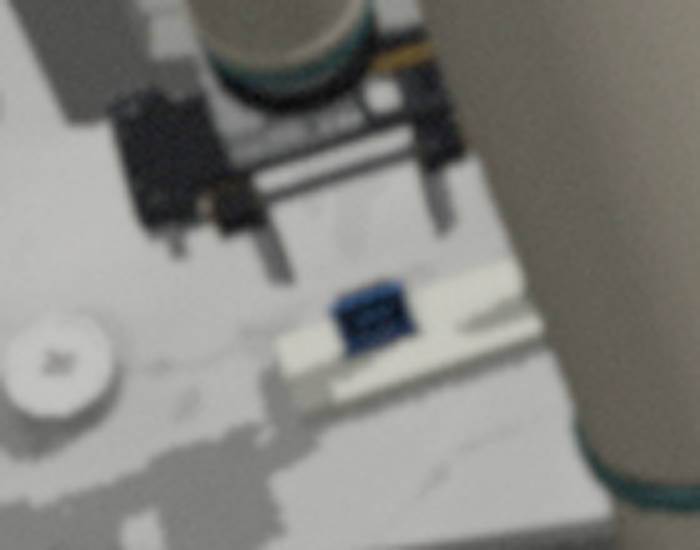

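Emit:
drive_tool(
  steps=[
    [0.02, -0.006, -0.003, 0, 0, 0, 0.07],
    [0.03, 0, 0, 0, 0, 0, 0.07],
    [0.02, 0, 0, 0, 0, 0, 0.07],
    [0.017, 0, 0, 0, 0, 0, 0.07],
    [0, 0, 0, 0, 0, 0, 0.07],
    [0, 0, 0, 0, 0, 0, 0.07],
  ],
)

```text
t: 3.82
position: [0.4437, 0.1985, 0.0622]
orientation: [-2.908, 1.569, 0.43]
wrist_force: [-1.0, 0.3, 1.0]
grip_width: 0.746
```

```bash
python3 - <<'E'
from h import *
rep([.444,.198,.062],-78.7)
E
```

```text
t 3.83 p [0.4437 0.1985 0.0622] psi -78.7 down [ 0.002  0.001 -1.   ] q [-0.39  0.67 -0.13  2.1   0.22  0.39 -2.07] F [-1.   0.3  1. ] T [ 0.01  0.03 -0.01] w 70.2
shift now-axes [ 0.0002  0.0005 -0.0002] shift goal-axes [ 0.0002  0.0005 -0.0002] rotvec [-0.0006 -0.0017  0.0004]
```

Close gently.

Emit:
drive_tool(
  steps=[
    [0, 0, 0, 0, 0, 0, 0.05],
    [0, 0, 0, 0, 0, 0, 0.03],
    [0, 0, 0, 0, 0, 0, 0.03],
    [0, 0, 0, 0, 0, 0, 0.03],
    [0, 0, 0, 0, 0, 0, 0.03],
    [0, 0, 0, 0, 0, 0, 0.03],
  ],
  force=25,
)

```text
t: 4.58
position: [0.4431, 0.1982, 0.0614]
orientation: [-3.079, 1.57, 0.259]
wrist_force: [0.5, 0.1, 3.8]
grip_width: 0.417
```

```bash
python3 - <<'E'
from h import *
rep()
E
```

```text
t 4.58 p [0.4431 0.1982 0.0614] psi -78.7 down [ 0.  0. -1.] q [-0.39  0.67 -0.13  2.1   0.22  0.39 -2.07] F [0.5 0.1 3.8] T [-0.07  0.07 -0.03] w 39.2
```

Emit:
drive_tool(
  steps=[
    [-0.01, 0, 0, 0, 0, 0, 0.03],
    [-0.02, 0, 0, 0, 0, 0, 0.03],
    [-0.03, 0, 0, 0, 0, 0, 0.03],
    [-0.04, 0, 0, 0, 0, 0, 0.03],
    [-0.03, 0, 0, 0, 0, 0, 0.03],
    [-0.015, 0, 0, 0, 0, 0, 0.03],
    [0, 0, 0, 0, 0, 0, 0.03],
    [0, 0, 0, 0, 0, 0, 0.03],
  ],
)

```text
t: 5.58
position: [0.4424, 0.1978, 0.2057]
orientation: [0.306, 1.57, -2.639]
wrist_force: [-0.0, -0.4, -0.9]
grip_width: 0.424
```

```bash
python3 - <<'E'
from h import *
rep()
a=np.radians(76);k=np.array([.503,-.3255,0]);e=np.array([np.cos(a),np.sin(a),0])
t=k+e*.175;t[2]=.17
rep(t,-14)
p,d=read_camera("top");cv2.imwrite("pics/top2.png",p);W=cloud("top",d)
b,g,r=[p[...,i].astype(int) for i in range(3)]
m=(b>r+25)&(b>g+15)&(abs(W[...,0]-.444)<.05)&(abs(W[...,1]-.198)<.05)&(W[...,2]>.09)
print(m.sum(),np.nanmedian(W[m],0),np.nanpercentile(W[m],[3,97],axis=0))
E
```

```text
t 5.58 p [0.4424 0.1978 0.2057] psi -78.7 down [-0.001 -0.001 -1.   ] q [-0.32  0.42 -0.22  1.98  0.13  0.75 -1.99] F [-0.  -0.4 -0.9] T [-0.03 -0.04  0.01] w 39.9
t 5.58 p [0.4424 0.1978 0.2057] psi -78.7 down [-0.001 -0.001 -1.   ] q [-0.32  0.42 -0.22  1.98  0.13  0.75 -1.99] F [-0.  -0.4 -0.9] T [-0.03 -0.04  0.01] w 39.9
shift now-axes [ 0.0358  0.3668 -0.0319] shift goal-axes [0.0357 0.1854 0.3181] rotvec [-1.1297e+00  1.3000e-03  3.0000e-04]
173 [0.44259091 0.19631082 0.18766303] [[0.43723868 0.1790039  0.16151041]
 [0.4472712  0.21305432 0.22465253]]
```

Emit:
drive_tool(
  steps=[
    [0, 0.03, 0.007, 0, 0, 0, 0.03],
    [0, 0.05, 0.01, 0, 0, 0, 0.03],
    [0, 0.055, 0.01, 0, 0, 0, 0.03],
    [0, 0.055, 0.01, 0, 0, 0, 0.03],
    [0, 0.055, 0.01, 0, 0, 0, 0.03],
    [0, 0.045, 0.01, 0, 0, 0, 0.03],
    [0, 0.022, 0.005, -0.1, 0, 0, 0.03],
    [0, 0, 0, -0.17, 0, 0, 0.03],
    [0, 0, 0, -0.17, 0, 0, 0.03],
    [0, 0, 0, -0.17, 0, 0, 0.03],
  ],
)

```text
t: 6.88
position: [0.4425, -0.1198, 0.2053]
orientation: [-1.165, 1.569, 2.789]
wrist_force: [0.4, -0.8, -1.0]
grip_width: 0.419
```

Emit:
drive_tool(
  steps=[
    [0, 0, 0, -0.17, 0, 0, 0.03],
    [0, 0, 0, -0.17, 0, 0, 0.03],
    [0, 0, 0, -0.17, 0, 0, 0.03],
    [0, 0, 0, -0.01, 0, 0, 0.03],
    [0, 0, 0, 0, 0, 0, 0.03],
    [0, 0, 0, 0, 0, 0, 0.03],
  ],
)

```text
t: 7.62
position: [0.4431, -0.1199, 0.2061]
orientation: [-1.391, 1.57, 3.076]
wrist_force: [0.9, -0.4, -1.1]
grip_width: 0.424
```

```bash
python3 - <<'E'
from h import *
a=np.radians(76);k=np.array([.503,-.3255,0]);e=np.array([np.cos(a),np.sin(a),0])
t=k+e*.18;t[2]=.14
rep(t,-14)
E
```

```text
t 7.62 p [ 0.4431 -0.1199  0.2061] psi -14.1 down [-0.  0. -1.] q [ 0.56  0.42 -0.49  2.04  0.29  0.75 -0.35] F [ 0.9 -0.4 -1.1] T [-0.05 -0.08 -0.02] w 39.8
shift now-axes [0.066  0.1079 0.0049] shift goal-axes [0.0661 0.1079 0.005 ] rotvec [-0.0012  0.0001  0.0004]
```

Emit:
drive_tool(
  steps=[
    [0, 0.03, 0, 0, 0, 0, 0.03],
    [0.02, 0.04, 0, 0, 0, 0, 0.03],
    [0.03, 0.025, 0, 0, 0, 0, 0.03],
    [0.03, 0.013, 0.003, 0, 0, 0, 0.03],
    [0.015, 0, 0, 0, 0, 0, 0.03],
    [0, 0, 0, 0, 0, 0, 0.03],
    [0, 0, 0, 0, 0, 0, 0.03],
    [0, 0, 0, 0, 0, 0, 0.03],
  ],
)

```text
t: 8.62
position: [0.5477, -0.149, 0.1125]
orientation: [1.516, 1.569, -0.299]
wrist_force: [0.2, 0.2, -0.4]
grip_width: 0.424
```

```bash
python3 - <<'E'
from h import *
rep()
ims=[]
for n in("top","side"):
    p,d=read_camera(n);cv2.imwrite(f"pics/{n}3.png",p);np.save(f"pics/{n}3.npy",d);W=cloud(n,d)
    u,v=pix(n,[.535,-.2,.11])[0].astype(int)
    ims.append(cv2.resize(p[v-40:v+40,u-40:u+40],(400,400),interpolation=cv2.INTER_CUBIC));print(n,u,v)
    X,Y,Z=W[...,0],W[...,1],W[...,2]
    b,g,r=[p[...,i].astype(int) for i in range(3)]
    m=(b>r+25)&(b>g+10)&(abs(X-.54)<.06)&(abs(Y+.15)<.06)&(Z>.03)&(Z<.14)
    print("blue",m.sum(),np.nanmedian(W[m],0).round(4) if m.sum() else'',np.nanpercentile(W[m],[3,97],axis=0).round(4) if m.sum() else '')
    k=(Z>.149)&(Z<.162)&(abs(X-.503)<.04)&(abs(Y+.3255)<.04)
    print("knob",k.sum(),cv2.minEnclosingCircle(W[k][:,:2].astype(np.float32)))
    a=(abs(Z-.11)<.012)&(r>120)&(Y>-.29)&(Y<-.18)&(abs(X-.525)<.04)
    A=W[a];print("arm",len(A),cv2.fitLine(A[:,:2].astype(np.float32),cv2.DIST_HUBER,0,.002,.002).ravel().round(4),"ymax",A[:,1].max())
    f=A[:,1]>-.225
    print("peg",f.sum(),np.median(A[f],0).round(4))
cv2.imwrite("pics/c5.png",np.hstack(ims))
E
```

```text
t 8.62 p [ 0.5477 -0.149   0.1125] psi -14.0 down [ 0.002 -0.001 -1.   ] q [ 0.48  0.68 -0.4   1.85  0.4   0.69 -0.41] F [ 0.2  0.2 -0.4] T [ 0.01 -0.03 -0.  ] w 39.8
top 353 218
blue 0  
knob 139 ((0.5033980011940002, -0.3250240087509155), 0.021699590608477592)Traceback (most recent call last):
  File "<stdin>", line 15, in <module>
cv2.error: OpenCV(4.12.0) /io/opencv/modules/imgproc/src/linefit.cpp:50: error: (-215:Assertion failed) count > 0 in function 'fitLine2D_wods'
```

```bash
python3 - <<'E'
from h import *
k0=np.array([.503,-.325])
for n in("top","side"):
    p=cv2.imread(f"pics/{n}0.png");d=np.load(f"pics/{n}0.npy");W=cloud(n,d);X,Y,Z=W[...,0],W[...,1],W[...,2]
    D=W[...,:2]-k0;a=np.radians(76);e=np.array([np.cos(a),np.sin(a)]);s=D@e;l=D@[-e[1],e[0]]
    for lo,hi in((.05,.09),(.1,.14)):
        m=(s>lo)&(s<hi)&(abs(l)<.025)&(Z>.095)&(Z<.125);print(n,lo,m.sum(),"lat med",np.median(l[m]).round(4),np.percentile(l[m],[5,95]).round(4),"z",np.median(Z[m]).round(4),np.percentile(Z[m],[5,95]).round(4))
    m=(s>.1)&(s<.17)&(abs(l)<.025)&(Z>.1)&(Z<.13);print("tip",np.sort(s[m])[-5:].round(4))
n="side";p,d=read_camera(n);cv2.imwrite("pics/side3.png",p)
u,v=pix(n,[.535,-.18,.11])[0].astype(int);print(u,v)
cv2.imwrite("pics/c5.png",cv2.resize(p[v-50:v+50,u-60:u+60],None,fx=6,fy=6,interpolation=cv2.INTER_CUBIC))
W=cloud(n,d);X,Y,Z=W[...,0],W[...,1],W[...,2];b,g,r=[p[...,i].astype(int) for i in range(3)]
m=(b>r+25)&(b>g+10)&(abs(X-.54)<.06)&(abs(Y+.15)<.06)&(Z>.03)&(Z<.14)
print("blue",m.sum(),np.nanmedian(W[m],0).round(4),np.nanpercentile(W[m],[3,97],axis=0).round(4))
E
```

```text
top 0.05 106 lat med 0.0022 [-0.0083  0.0077] z 0.1095 [0.1007 0.1144]
top 0.1 76 lat med 0.0004 [-0.0069  0.0057] z 0.1095 [0.1055 0.1147]
tip [0.1395 0.1395 0.1417 0.1418 0.1418]
side 0.05 59 lat med 0.0025 [-0.0067  0.0071] z 0.1101 [0.1025 0.1141]
side 0.1 42 lat med -0.0 [-0.0056  0.0054] z 0.1099 [0.1057 0.1136]
tip [0.1367 0.1379 0.1393 0.1407 0.1412]
355 260
blue 177 [ 0.5466 -0.1499  0.0883] [[ 0.5298 -0.1576  0.0585]
 [ 0.5671 -0.1433  0.1305]]
```

View pics/c5.png

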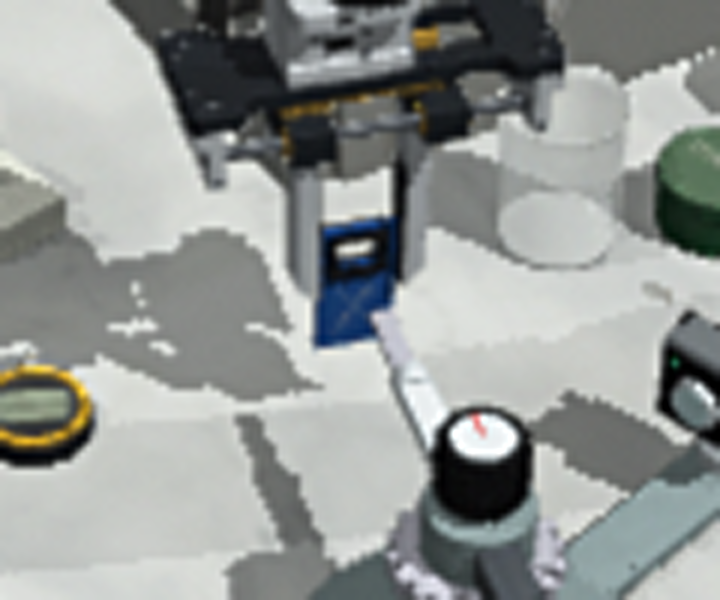

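The scribed cross faces the knob; I turn the panel to look at its other face, as the scribed face belongs toward the sensor.

Emit:
drive_tool(
  steps=[
    [0, 0, -0.01, -0.1, 0, 0, 0.03],
    [0, 0, 0, -0.18, 0, 0, 0.03],
    [0, 0, 0, -0.18, 0, 0, 0.03],
    [0, 0, 0, -0.18, 0, 0, 0.03],
    [0, 0, 0, -0.18, 0, 0, 0.03],
    [0, 0, 0, -0.18, 0, 0, 0.03],
    [0, 0, 0, -0.18, 0, 0, 0.03],
    [0, 0, 0, -0.18, 0, 0, 0.03],
    [0, 0, 0, -0.18, 0, 0, 0.03],
    [0, 0, 0, -0.18, 0, 0, 0.03],
  ],
)

```text
t: 9.98
position: [0.5497, -0.1397, 0.1117]
orientation: [-0.841, 1.57, -0.931]
wrist_force: [0.1, -0.4, -0.5]
grip_width: 0.425
```

Emit:
drive_tool(
  steps=[
    [0, 0, 0, -0.18, 0, 0, 0.03],
    [0, 0, 0, -0.18, 0, 0, 0.03],
    [0, 0, 0, -0.18, 0, 0, 0.03],
    [0, 0, 0, -0.18, 0, 0, 0.03],
    [0, 0, 0, -0.18, 0, 0, 0.03],
    [0, 0, 0, -0.18, 0, 0, 0.03],
    [0, 0, 0, -0.18, 0, 0, 0.03],
    [0, 0, 0, -0.16, 0, 0, 0.03],
    [0, 0, 0, 0, 0, 0, 0.03],
    [0, 0, 0, 0, 0, 0, 0.03],
  ],
)

```text
t: 11.22
position: [0.5497, -0.1395, 0.1114]
orientation: [-2.468, 1.57, -1.146]
wrist_force: [-0.7, -0.0, -0.9]
grip_width: 0.424
```

```bash
python3 - <<'E'
from h import *
a=np.radians(76);k=np.array([.503,-.325,0]);e=np.array([np.cos(a),np.sin(a),0])
t=k+e*.16;t[2]=.1085
rep(t,166)
n="side";p,d=read_camera(n);cv2.imwrite("pics/side4.png",p)
u,v=pix(n,[.535,-.18,.11])[0].astype(int)
cv2.imwrite("pics/c6.png",cv2.resize(p[v-50:v+50,u-60:u+60],None,fx=6,fy=6,interpolation=cv2.INTER_CUBIC))
W=cloud(n,d);X,Y,Z=W[...,0],W[...,1],W[...,2];b,g,r=[p[...,i].astype(int) for i in range(3)]
m=(b>r+25)&(b>g+10)&(abs(X-.54)<.06)&(abs(Y+.15)<.06)&(Z>.03)&(Z<.14)
print("blue",m.sum(),np.nanmedian(W[m],0).round(4),np.nanpercentile(W[m],[3,97],axis=0).round(4))
E
```

```text
t 11.22 p [ 0.5497 -0.1395  0.1114] psi 165.8 down [ 0. -0. -1.] q [ 0.85  0.95 -1.16  1.84  1.01  1.09  2.18] F [-0.7 -0.  -0.9] T [ 0.06 -0.06 -0.01] w 39.9
shift now-axes [ 0.0029  0.0003 -0.0313] shift goal-axes [ 0.0029  0.0004 -0.0313] rotvec [-0.0043 -0.0004  0.0003]
blue 192 [ 0.548  -0.1421  0.0881] [[ 0.5323 -0.1498  0.0593]
 [ 0.5672 -0.1358  0.1299]]
```

View pics/c6.png

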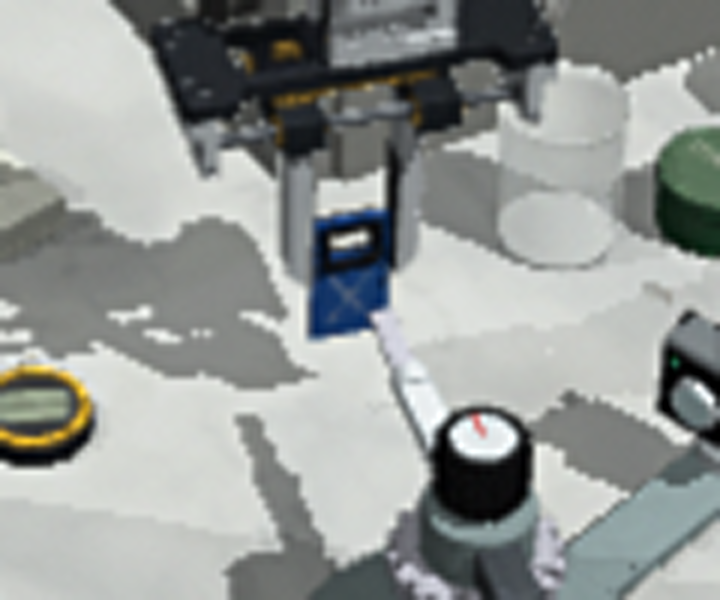

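The cross is on both faces, so either way round is right. I turn back to the more comfortable wrist posture (joint 3 is near its limit here).

Emit:
drive_tool(
  steps=[
    [0, 0, 0, 0.1, 0, 0, 0.03],
    [0, 0, 0, 0.18, 0, 0, 0.03],
    [0, 0, 0, 0.18, 0, 0, 0.03],
    [0, 0, 0, 0.18, 0, 0, 0.03],
    [0, 0, 0, 0.18, 0, 0, 0.03],
    [0, 0, 0, 0.18, 0, 0, 0.03],
    [0, 0, 0, 0.18, 0, 0, 0.03],
    [0, 0, 0, 0.18, 0, 0, 0.03],
    [0, 0, 0, 0.18, 0, 0, 0.03],
    [0, 0, 0, 0.18, 0, 0, 0.03],
  ],
)

```text
t: 12.52
position: [0.5498, -0.1392, 0.1115]
orientation: [-0.161, 1.57, -0.563]
wrist_force: [-0.5, -0.2, -0.5]
grip_width: 0.422
```

Emit:
drive_tool(
  steps=[
    [0, 0, 0, 0.18, 0, 0, 0.03],
    [0, 0, 0, 0.18, 0, 0, 0.03],
    [0, 0, 0, 0.18, 0, 0, 0.03],
    [0, 0, 0, 0.18, 0, 0, 0.03],
    [0, 0, 0, 0.18, 0, 0, 0.03],
    [0, 0, 0, 0.18, 0, 0, 0.03],
    [0, 0, 0, 0.18, 0, 0, 0.03],
    [0, 0, 0, 0.16, 0, 0, 0.03],
    [0, 0, 0, 0, 0, 0, 0.03],
    [0, 0, 0, 0, 0, 0, 0.03],
  ],
)

```text
t: 13.78
position: [0.5497, -0.139, 0.1114]
orientation: [1.691, 1.57, -0.122]
wrist_force: [-0.4, -0.2, -0.5]
grip_width: 0.422
```

```bash
python3 - <<'E'
from h import *
a=np.radians(76);k=np.array([.503,-.325,0]);e=np.array([np.cos(a),np.sin(a),0])
t=k+e*.155;t[2]=.1080
rep(t,-14)
E
```

```text
t 13.78 p [ 0.5497 -0.139   0.1114] psi -13.8 down [ 0. -0. -1.] q [ 0.46  0.69 -0.41  1.85  0.41  0.69 -0.43] F [-0.4 -0.2 -0.5] T [-0.   -0.07  0.04] w 39.7
shift now-axes [ 0.0034 -0.0004  0.0368] shift goal-axes [ 0.0034 -0.0003  0.0368] rotvec [ 0.0027 -0.     -0.0003]
```

Emit:
drive_tool(
  steps=[
    [0.002, 0, 0.015, 0, 0, 0, 0.03],
    [0.0014, 0, 0.015, 0, 0, 0, 0.03],
    [0.0007, 0, 0.007, 0, 0, 0, 0.03],
    [0.001, 0, 0.009, 0, 0, 0, 0.03],
    [0.001, 0, 0.009, 0, 0, 0, 0.03],
    [0, 0, 0, 0, 0, 0, 0.03],
    [0, 0, 0, 0, 0, 0, 0.03],
  ],
)

```text
t: 14.65
position: [0.5365, -0.1921, 0.1052]
orientation: [2.722, 1.57, 0.907]
wrist_force: [-1.2, 0.1, -0.9]
grip_width: 0.427
```

```bash
python3 - <<'E'
from h import *
a=np.radians(76);k=np.array([.503,-.325,0]);e=np.array([np.cos(a),np.sin(a),0])
t=k+e*.119;t[2]=.1039
rep(t,-14)
n="side";p,d=read_camera(n);cv2.imwrite("pics/side5.png",p)
u,v=pix(n,[.535,-.19,.11])[0].astype(int)
cv2.imwrite("pics/c7.png",cv2.resize(p[v-40:v+40,u-50:u+50],None,fx=7,fy=7,interpolation=cv2.INTER_CUBIC))
E
```

```text
t 14.65 p [ 0.5365 -0.1921  0.1052] psi -14.0 down [ 0.  0. -1.] q [ 0.56  0.7  -0.41  1.84  0.42  0.69 -0.34] F [-1.2  0.1 -0.9] T [-0.01 -0.06 -0.01] w 40.2
shift now-axes [ 0.0013 -0.0004  0.018 ] shift goal-axes [ 0.0013 -0.0004  0.018 ] rotvec [ 0.0008 -0.0005 -0.0002]
```

View pics/c7.png

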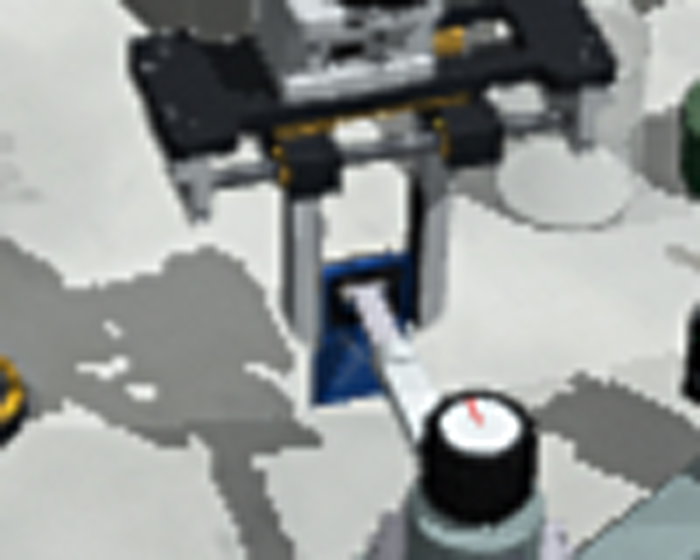

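Emit:
drive_tool(
  steps=[
    [0.0007, 0, 0.009, 0, 0, 0, 0.03],
    [0.0006, 0, 0.009, 0, 0, 0, 0.03],
    [0, 0, 0, 0, 0, 0, 0.03],
    [0.002, 0, 0, 0, 0, 0, 0.03],
    [0.002, 0, 0, 0, 0, 0, 0.03],
    [0, 0, 0, 0, 0, 0, 0.03],
    [0, 0, 0, 0, 0, 0, 0.03],
    [0, 0, 0, 0, 0, 0, 0.03],
  ],
)

```text
t: 15.7
position: [0.5321, -0.21, 0.0999]
orientation: [1.57, 1.571, -0.244]
wrist_force: [-0.3, -0.6, -0.3]
grip_width: 0.421
```

```bash
python3 - <<'E'
from h import *
a=np.radians(76);k=np.array([.503,-.325,0]);e=np.array([np.cos(a),np.sin(a),0])
t=k+e*.119;t[2]=.0985
rep(t,-14)
E
```

```text
t 15.7 p [ 0.5321 -0.21    0.0999] psi -14.0 down [ 0. -0. -1.] q [ 0.59  0.71 -0.41  1.84  0.43  0.68 -0.32] F [-0.3 -0.6 -0.3] T [-0.06 -0.08  0.01] w 39.6
shift now-axes [ 0.0014 -0.0004 -0.0004] shift goal-axes [ 0.0014 -0.0004 -0.0004] rotvec [ 0.0004  0.     -0.0002]
```

Emit:
drive_tool(
  steps=[
    [0.0007, 0, 0, 0, 0, 0, 0.03],
    [0, 0, 0, 0, 0, 0, 0.03],
    [0, 0, 0, 0, 0, 0, 0.03],
  ],
)

```text
t: 16.08
position: [0.532, -0.21, 0.0992]
orientation: [1.477, 1.571, -0.338]
wrist_force: [-0.1, 0.3, -0.3]
grip_width: 0.421
```

Emit:
drive_tool(
  steps=[
    [0.0005, 0, 0, 0, 0, 0, 0.03],
    [0, 0, 0, 0, 0, 0, 0.03],
    [0, 0, 0, 0, 0, 0, 0.03],
  ],
)

```text
t: 16.45
position: [0.5321, -0.2101, 0.0987]
orientation: [1.414, 1.571, -0.4]
wrist_force: [-0.3, -0.4, 0.3]
grip_width: 0.423
```

Emit:
drive_tool(
  steps=[
    [0.0005, 0, 0, 0, 0, 0, 0.03],
    [0, 0, 0, 0, 0, 0, 0.03],
    [0, 0, 0, 0, 0, 0, 0.03],
  ],
)

```text
t: 16.82
position: [0.5323, -0.2101, 0.0985]
orientation: [1.461, 1.57, -0.354]
wrist_force: [-0.9, 1.0, 4.0]
grip_width: 0.417
```

Emit:
drive_tool(
  steps=[
    [0, 0, 0, 0, 0, 0, 0.042],
    [0, 0, 0, 0, 0, 0, 0.046],
    [0, 0, 0, 0, 0, 0, 0.055],
    [0, 0, 0, 0, 0, 0, 0.064],
    [0, 0, 0, 0, 0, 0, 0.066],
    [-0.01, 0, 0, 0, 0, 0, 0.066],
    [-0.03, 0, 0, 0, 0, 0, 0.066],
    [-0.04, 0, 0, 0, 0, 0, 0.066],
    [-0.04, 0, 0, 0, 0, 0, 0.066],
    [-0.01, 0, 0, 0, 0, 0, 0.066],
  ],
)

```text
t: 18.08
position: [0.5336, -0.2103, 0.2313]
orientation: [1.473, 1.565, -0.342]
wrist_force: [0.8, 0.3, -0.7]
grip_width: 0.701
```

```bash
python3 - <<'E'
from h import *
rep([.503,-.325,.2],-14)
n="side";p,d=read_camera(n);cv2.imwrite("pics/side6.png",p)
u,v=pix(n,[.535,-.20,.11])[0].astype(int)
cv2.imwrite("pics/c8.png",cv2.resize(p[v-40:v+40,u-50:u+50],None,fx=7,fy=7,interpolation=cv2.INTER_CUBIC))
W=cloud(n,d);X,Y,Z=W[...,0],W[...,1],W[...,2];b,g,r=[p[...,i].astype(int) for i in range(3)]
m=(b>r+25)&(b>g+10)&(abs(X-.53)<.06)&(abs(Y+.21)<.06)&(Z>.02)&(Z<.14)
print("blue",m.sum(),np.nanmedian(W[m],0).round(4),np.nanpercentile(W[m],[3,97],axis=0).round(4))
E
```

```text
t 18.07 p [ 0.5336 -0.2103  0.2313] psi -14.0 down [ 0.005 -0.002 -1.   ] q [ 0.65  0.54 -0.51  1.72  0.31  0.95 -0.22] F [ 0.8  0.3 -0.7] T [-0.06 -0.07 -0.  ] w 65.9
shift now-axes [ 0.0314 -0.0021  0.1187] shift goal-axes [ 0.0313 -0.0019  0.1187] rotvec [ 0.0003  0.0005 -0.0054]
blue 142 [ 0.5266 -0.2082  0.0774] [[ 0.5137 -0.2188  0.0457]
 [ 0.5495 -0.202   0.118 ]]
```

View pics/c8.png

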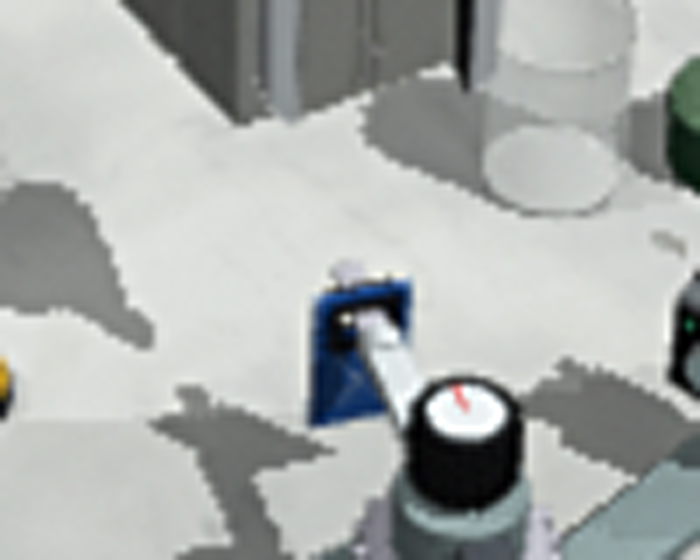

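Emit:
drive_tool(
  steps=[
    [0, 0, 0.03, 0, 0, 0, 0.066],
    [0, 0, 0.045, 0, 0, 0, 0.066],
    [0, -0.002, 0.03, 0, 0, 0, 0.066],
    [0, 0, 0.0135, 0, 0, 0, 0.066],
    [0.02, 0, 0, 0, 0, 0, 0.066],
    [0.01, 0, 0, 0, 0, 0, 0.066],
    [0, 0, 0, 0, 0, 0, 0.066],
    [0, 0, 0, 0, 0, 0, 0.066],
  ],
)

```text
t: 19.12
position: [0.502, -0.324, 0.1985]
orientation: [1.758, 1.57, -0.056]
wrist_force: [0.4, 0.2, -0.7]
grip_width: 0.706
```

```bash
python3 - <<'E'
from h import *
rep([.503,-.325,.1455],-14)
E
```

```text
t 19.12 p [ 0.502  -0.324   0.1985] psi -13.9 down [ 0.001 -0.    -1.   ] q [ 0.83  0.62 -0.48  1.69  0.34  0.92 -0.03] F [ 0.4  0.2 -0.7] T [-0.06 -0.12  0.02] w 66.4
shift now-axes [0.053  0.0011 0.0007] shift goal-axes [0.053  0.0012 0.0007] rotvec [ 0.0014 -0.0001 -0.0007]
```

Emit:
drive_tool(
  steps=[
    [0.02, 0.001, 0.001, 0, 0, 0, 0.066],
    [0.02, 0, 0, 0, 0, 0, 0.066],
    [0.013, 0, 0, 0, 0, 0, 0.066],
    [0, 0, 0, 0, 0, 0, 0.066],
    [0, 0, 0, 0, 0, 0, 0.05],
    [0, 0, 0, 0, 0, 0, 0.035],
    [0, 0, 0, 0, 0, 0, 0.035],
    [0, 0, 0, 0, 0, 0, 0.035],
    [0, 0, 0, 0, 0, 0, 0.035],
  ],
  force=22,
)

```text
t: 20.25
position: [0.5036, -0.3262, 0.1458]
orientation: [1.467, 1.568, -0.348]
wrist_force: [4.7, -2.4, 2.0]
grip_width: 0.441
```

```bash
python3 - <<'E'
from h import *
rep([.503,-.325,.1455],-14)
E
```

```text
t 20.25 p [ 0.5036 -0.3262  0.1458] psi -14.0 down [ 0.003 -0.001 -1.   ] q [ 0.81  0.68 -0.45  1.73  0.39  0.81 -0.07] F [ 4.7 -2.4  2. ] T [-0.26 -0.81 -0.02] w 41.5
shift now-axes [ 0.0003 -0.0009 -0.001 ] shift goal-axes [ 0.0003 -0.0009 -0.001 ] rotvec [ 0.0004  0.0003 -0.0031]
```

Emit:
drive_tool(
  steps=[
    [0, 0.0012, 0, 0, 0, 0, 0.035],
    [0, 0, 0, 0, 0, 0, 0.035],
    [0, 0, 0, 0.03, 0, 0, 0.035],
    [0, 0, 0, 0.04, 0, 0, 0.035],
    [0, 0, 0, 0.04, 0, 0, 0.035],
    [0, 0, 0, 0.04, 0, 0, 0.035],
    [0, 0, 0, 0.04, 0, 0, 0.035],
    [0, 0, 0, 0, 0, 0, 0.035],
  ],
)

```text
t: 21.25
position: [0.5032, -0.3261, 0.1458]
orientation: [-0.025, 1.57, -2.03]
wrist_force: [0.2, 0.2, 5.4]
grip_width: 0.443
```

```bash
python3 - <<'E'
from h import *
rep([.503,-.325,.1455],-34)
E
```

```text
t 21.25 p [ 0.5032 -0.3261  0.1458] psi -24.9 down [-0. -0. -1.] q [ 0.78  0.67 -0.4   1.73  0.34  0.81 -0.22] F [0.2 0.2 5.4] T [-0.15 -0.34  0.08] w 41.6
shift now-axes [ 0.0003 -0.0006 -0.0009] shift goal-axes [ 0.0003 -0.0007 -0.0008] rotvec [ 0.1593  0.0005 -0.    ]
```

Emit:
drive_tool(
  steps=[
    [0, 0, 0, 0.04, 0, 0, 0.035],
    [0, 0, 0, 0.04, 0, 0, 0.035],
    [0, 0, 0, 0.04, 0, 0, 0.035],
    [0, 0, 0, 0.04, 0, 0, 0.035],
    [0, 0, 0, 0, 0, 0, 0.035],
  ],
)

```text
t: 21.88
position: [0.5028, -0.3259, 0.1458]
orientation: [-0.736, 1.57, -2.901]
wrist_force: [0.1, 1.2, 7.1]
grip_width: 0.441
```

```bash
python3 -c "
from h import *
rep()"
```

```text
t 21.88 p [ 0.5028 -0.3259  0.1458] psi -34.0 down [-0.001 -0.    -1.   ] q [ 0.75  0.67 -0.35  1.73  0.31  0.8  -0.34] F [0.1 1.2 7.1] T [-0.09 -0.19  0.03] w 41.4
```

Emit:
drive_tool(
  steps=[
    [0, 0, 0, 0.04, 0, 0, 0.035],
    [0, 0, 0, 0.04, 0, 0, 0.035],
    [0, 0, 0, 0.04, 0, 0, 0.035],
    [0, 0, 0, 0.04, 0, 0, 0.035],
    [0, 0, 0, 0.04, 0, 0, 0.035],
    [0, 0, 0, 0.04, 0, 0, 0.035],
    [0, 0, 0, 0.04, 0, 0, 0.035],
    [0, 0, 0, 0.04, 0, 0, 0.035],
    [0, 0, 0, 0.03, 0, 0, 0.035],
    [0, 0, 0, 0, 0, 0, 0.035],
  ],
)

```text
t: 23.12
position: [0.5022, -0.3253, 0.1458]
orientation: [-0.925, 1.569, 2.843]
wrist_force: [-1.5, 1.5, 7.5]
grip_width: 0.442
```

```bash
python3 -c "
from h import *
rep()"
```

```text
t 23.12 p [ 0.5022 -0.3253  0.1458] psi -54.1 down [-0.002  0.001 -1.   ] q [ 0.69  0.66 -0.26  1.74  0.22  0.78 -0.62] F [-1.5  1.5  7.5] T [0.09 0.06 0.09] w 41.6
```

Emit:
drive_tool(
  steps=[
    [0, 0, 0, 0.04, 0, 0, 0.035],
    [0, 0, 0, 0.04, 0, 0, 0.035],
    [0, 0, 0, 0.04, 0, 0, 0.035],
    [0, 0, 0, 0.04, 0, 0, 0.035],
    [0, 0, 0, 0.04, 0, 0, 0.035],
    [0, 0, 0, 0.04, 0, 0, 0.035],
    [0, 0, 0, 0.04, 0, 0, 0.035],
    [0, 0, 0, 0.035, 0, 0, 0.035],
    [0, 0, 0, 0.03, 0, 0, 0.035],
    [0, 0, 0, 0, 0, 0, 0.035],
  ],
)

```text
t: 24.38
position: [0.5019, -0.3246, 0.1458]
orientation: [-0.829, 1.567, 2.595]
wrist_force: [-3.4, 3.6, 9.3]
grip_width: 0.443
```

```bash
python3 - <<'E'
from h import *
rep()
k=np.array([.503,-.325])
ims=[]
for n in("top","side"):
    p,d=read_camera(n);cv2.imwrite(f"pics/{n}7.png",p);W=cloud(n,d);X,Y,Z=W[...,0],W[...,1],W[...,2];b,g,r=[p[...,i].astype(int) for i in range(3)]
    D=W[...,:2]-k;rr=np.hypot(D[...,0],D[...,1]);an=np.degrees(np.arctan2(D[...,1],D[...,0]))
    m=(b>r+25)&(b>g+10)&(rr>.09)&(rr<.15)&(Z>.02)&(Z<.14)
    if m.sum():print(n,"blue",m.sum(),np.nanmedian(W[m],0).round(4),"ang",np.median(an[m]).round(1),"r",np.median(rr[m]).round(4),np.percentile(an[m],[3,97]).round(1),"z",np.percentile(Z[m],[3,97]).round(3))
    q=(rr>.04)&(rr<.095)&(Z>.1)&(Z<.116)&(an>-30)&(an<90)
    if q.sum():print(n,"arm",q.sum(),np.median(an[q]).round(1))
    u,v=pix(n,[.55,-.31,.1])[0].astype(int)
    ims.append(cv2.resize(p[v-40:v+40,u-40:u+40],(400,400),interpolation=cv2.INTER_CUBIC))
cv2.imwrite("pics/c9.png",np.hstack(ims))
E
```

```text
t 24.38 p [ 0.5019 -0.3246  0.1458] psi -73.8 down [-0.003  0.002 -1.   ] q [ 0.63  0.65 -0.16  1.74  0.14  0.77 -0.89] F [-3.4  3.6  9.3] T [0.31 0.4  0.03] w 41.7
side blue 124 [ 0.6222 -0.2987  0.0665] ang 12.4 r 0.123 [ 7.  23.9] z [0.044 0.114]
side arm 57 10.6
```

View pics/c9.png

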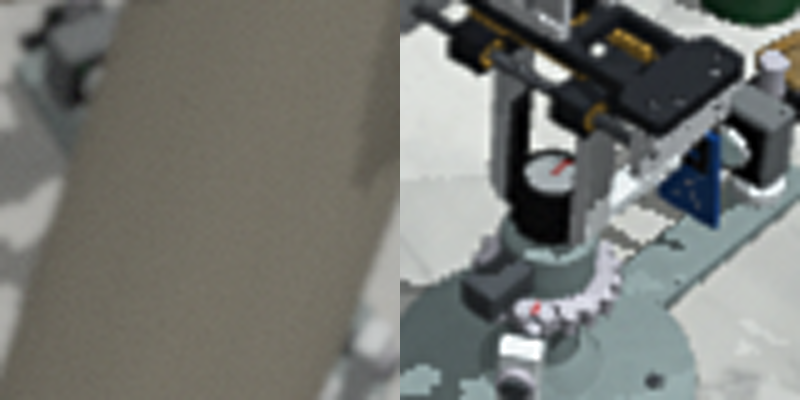

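Emit:
drive_tool(
  steps=[
    [0, 0, 0, 0, 0, 0, 0.035],
    [0, 0, 0, 0, 0, 0, 0.035],
    [0, 0, 0, 0, 0, 0, 0.035],
    [0, 0, 0, 0, 0, 0, 0.035],
    [0, 0, 0, 0, 0, 0, 0.035],
    [0, 0, 0, 0, 0, 0, 0.035],
    [0, 0, 0, 0, 0, 0, 0.035],
    [0, 0, 0, 0, 0, 0, 0.035],
    [0, 0, 0, 0, 0, 0, 0.035],
    [0, 0, 0, 0, 0, 0, 0.035],
  ],
)

```text
t: 25.72
position: [0.5019, -0.3246, 0.1458]
orientation: [-0.857, 1.567, 2.567]
wrist_force: [-1.4, 3.7, 9.2]
grip_width: 0.449
```

Emit:
drive_tool(
  steps=[
    [0, 0, 0, 0, 0, 0, 0.035],
    [0, 0, 0, 0, 0, 0, 0.035],
    [0, 0, 0, 0, 0, 0, 0.035],
    [0, 0, 0, 0, 0, 0, 0.035],
    [0, 0, 0, 0, 0, 0, 0.035],
    [0, 0, 0, 0, 0, 0, 0.035],
    [0, 0, 0, 0, 0, 0, 0.035],
    [0, 0, 0, 0, 0, 0, 0.035],
    [0, 0, 0, 0, 0, 0, 0.035],
    [0, 0, 0, 0, 0, 0, 0.035],
  ],
)

```text
t: 26.98
position: [0.5019, -0.3246, 0.1458]
orientation: [-0.858, 1.567, 2.566]
wrist_force: [-2.0, 3.6, 8.3]
grip_width: 0.445
```

Emit:
drive_tool(
  steps=[
    [0, 0, 0, 0, 0, 0, 0.035],
    [0, 0, 0, 0, 0, 0, 0.035],
    [0, 0, 0, 0, 0, 0, 0.035],
    [0, 0, 0, 0, 0, 0, 0.035],
    [0, 0, 0, 0, 0, 0, 0.035],
    [0, 0, 0, 0, 0, 0, 0.035],
    [0, 0, 0, 0, 0, 0, 0.035],
    [0, 0, 0, 0, 0, 0, 0.035],
    [0, 0, 0, 0, 0, 0, 0.035],
    [0, 0, 0, 0, 0, 0, 0.035],
  ],
)

```text
t: 28.22
position: [0.5018, -0.3246, 0.1458]
orientation: [-0.846, 1.567, 2.579]
wrist_force: [-3.6, 2.8, 9.7]
grip_width: 0.445
```

```bash
python3 - <<'E'
from h import *
rep()
k=np.array([.503,-.325])
p,d=read_camera("side");W=cloud("side",d);Z=W[...,2];b,g,r=[p[...,i].astype(int) for i in range(3)]
D=W[...,:2]-k;rr=np.hypot(D[...,0],D[...,1])
m=(b>r+25)&(b>g+10)&(rr>.09)&(rr<.15)&(Z>.02)&(Z<.14)
A=W[m];print(m.sum(),np.median(A,0).round(4))
c,_=np.median(A,0),0
u,s,vt=np.linalg.svd(A-A.mean(0));print("normal",vt[2].round(3),"yaw",np.degrees(np.arctan2(vt[2][1],vt[2][0])).round(1))
for t in(12,16,20):
    a=np.radians(t);e=np.array([np.cos(a),np.sin(a)]);l=D[m]@[-e[1],e[0]];print(t,"lat",np.percentile(l,[2,98]).round(4),"s",np.median(D[m]@e).round(4))
# red stroke direction on the knob top
q=(r>g+50)&(r>b+50)&(rr<.022)&(Z>.145)&(Z<.17)
B=W[q][:,:2];print("stroke",q.sum());
if q.sum()>3:
    w=cv2.fitLine(B.astype(np.float32),cv2.DIST_L2,0,.001,.001).ravel();print(np.degrees(np.arctan2(w[1],w[0])).round(1), B.round(4).tolist())
E
```

```text
t 28.23 p [ 0.5018 -0.3246  0.1458] psi -73.8 down [-0.003  0.002 -1.   ] q [ 0.63  0.65 -0.16  1.74  0.14  0.77 -0.89] F [-3.6  2.8  9.7] T [0.2  0.37 0.02] w 41.8
125 [ 0.6222 -0.2989  0.065 ]
normal [0.952 0.29  0.096] yaw 16.9
12 lat [-0.0118  0.0271] s 0.1224
16 lat [-0.0201  0.0185] s 0.1226
20 lat [-0.0284  0.0098] s 0.122
stroke 3
```

```bash
python3 -c "
from h import *
print(finish_job());rep()"
```

```text
the job is handed in; nothing more can be done
None
the job is handed in; nothing more can be done
```

The blue panel is hanging on the peg at about its middle. The knob is still gripped and held at the third stop, with the panel facing the sensor head. I handed the job in at about 28 s on the robot clock, and the gripper keeps holding the knob.

- **Angle:** the gripper turned 59.8° clockwise. Taking the loading position as 76°, the third stop should lie at 16°. In the side camera the panel's edges measured −20 mm and +18.5 mm about that line, and its face pointed at 16.9°.
- **Panel at rest:** its position was the same to within 2 mm before and after a 3.8 s wait. Its slight tilt of about 5.5° is what the peg's slope would give.
- **Forces:** the highest wrist force I read was about 10 N, between moves.

Some checks did not come out or were not made:
- **Clicks:** I counted them by angle, pausing near 20° and 40°. The torque readings (0.02–0.09 N m) were too coarse to show each click clearly.
- **Red stroke:** the fingers hid most of the stroke on the knob, so it could not be measured, and the top camera was blocked by the arm.
- **Green panel and other items:** I did not measure them again at the end. I made no moves near them, except that the open fingers came within a few centimetres of the green panel at the stand.

I also spent about 5 s turning the panel half round and back beside the peg. This showed that the cross is on both faces, so either face may point at the sensor.

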